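Return washed bearings to their housings

ROBOT

A 6-joint arm with a two-finger parallel gripper is mounted at the origin on a cart in front of the work surface, level with it; the furniture and walls round the work are solid. World frame = base frame: x ahead of the robot, y to its left, z up, the work surface at z = 0. Lengths are in m, angles in rad, forces in N, time in s.
With the tool pointing down it reaches from about 0.25 to 0.8 m from the base axis. Payload 3.9 kg.
Tool frame: the origin (TCP) lies on the front face of the gripper's body, between the roots of the fingers; the fingertips stand 73 mm ahead of it and the grasp point (between the pads) lies 54 mm ahead of it; z points along the fingers, y is the line along which they close (so a half turn about z gives the same grasp; the last joint's range is limited). The gripper opens to 85 mm and grips with 20 to 120 N. Pads are 22 mm wide; open, the fingers measure 114 mm over their backs; the gripper's body (76 mm by 85 mm) begins 54 mm behind the grasp point. The pads swing forward as they close: fully open they stand 13 mm farther back than shut.
Start: joints at [1.289, 0.26, -0.138, 1.173, 0, 1.571], TCP at [0.146, 0.504, 0.304] pointing down, gripper open.
Joint ranges: [-2.78, 2.78], [-0.83, 1.72], [-1.28, 1.37], [-1.9, 2.12], [-1.57, 1.48], [-3.14, 3.14]. Speed limits (rad/s): [2.57, 2.57, 3.14, 3.14, 3.14, 3.14].

INTERFACE

Orientations are given as a rotation vector (axis times angle).
In Python, from station import sense, get_image, calibration, job_done gives the robot as it stands.
- The arm moves only by the shell command python3 -m handwheel 'ROWS' [FORCE]. ROWS is JSON, a list of rows, each a list of 3 entries, a list of its own where there are three numbers: the turn, a rotation vector about the tool's x, y, z each as a share of 45 degrees, from -1 to 1, then the shift along the tool's x, y, z each as a share of 0.03 m, from -1 to 1, then the opening, from 0 (shut) to 1 (fully open). In form: [[[wx, wy, wz], [tx, ty, tz], fingers], ...]. A call has 1 to 12 rows; each row shifts and turns the commanded pose from where the row before left it, along the tool's axes as they then stand; what a row does not reach is not made up. A row lasts 1/12 s, in which the tool goes at most 41.7 mm and 7.16 degrees, less where a joint would pass 70% of its speed; a pose out of reach is approached as far as the arm can. A call with a number of a shift or a turn outside -1 to 1 is refused whole. A call with a gripper value outside its range is refused whole. The fingers move at their own pace and stop on an object; FORCE is the grip in N (left out, the last holds). Time passes only in rows, so rows that do not move let the fingers close. It gives the time, the measured TCP pose, the force, the opening and the grip force at its end, in the units of the state.
- sense(): the state, without advancing time (a new reading comes with each control period).
- get_image(name): name is "side" or "top" or "wrist"; returns the picture (384x512x3 uint8, red, green, blue); there is no depth.
- calibration(name): a dict with "fx", "fy", "cx", "cy" (pixels), "D" ([k1, k2, p1, p2, k3] as OpenCV has them; the pictures are not rectified), "position" and "attitude" of the camera in the world. Camera axes: x right, y down, z forward; pixel columns grow to the right and rows downward; lengths in m; the calibration is good to about 2 mm. A picture is of the moment at which its call begins: read the wrist's pose just before it. calibration takes no time and is no camera call; for the wrist camera it gives the pose at the moment of the call.
- job_done(): hands the job in; it is judged then, once.
The state is a dict: "time": time; "qpos": joint angles; "dq": joint speeds; "joint_torque": joint torques, N m; "tcp_pos": TCP position; "tcp_rot": TCP orientation; "force": force on the tool from outside, world axes, zero at the start; "wrist_torque": the same for the moment, N m; "opening": finger opening in m; "gripper_force": force on a finger pad.
Only numpy, scipy, OpenCV 4.12 (cv2) and the standard library are available. Lean on these libraries where they do the work, as an engineer would, in place of code of your own. Each camera call takes 0.05 s, during which the arm holds its last target. There are 200 camera calls.

TASK

Four tapered roller bearings of different sizes have been washed and left to drain in a stack in the steel dish. Taking them one at a time from the top of the stack down, lower each into the polished outer ring of the housing of its own size (smallest in the three-eared housing, next in the two-bolt oval one, next in the square one, largest in the wheel hub), letting go of it only once it is down in its ring, not dropping it in from above. At the end all four must sit fully home and level, each in its own housing.

Things in the scene. Friction and masses are not known exactly. Their poses are not given: they have to be found in the camera images.
- bearing_34: Tapered roller bearing (inner ring with rollers), oiled steel; at the start top of the stack, narrow end down. Origin: centre of underside, z up. Roller set: a cone 19 mm across at z=0 and 34 mm at z=16 mm; above it a plain upright rib 30 mm across, z=16 to 25 mm: grip it there. Height 25 mm, bore 13 mm, 0.09 kg.
- bearing_43: Tapered roller bearing (inner ring with rollers), oiled steel; at the start second from the top, narrow end down. Origin: centre of underside, z up. Roller set: a cone 27 mm across at z=0 and 43 mm at z=17 mm; above it a plain upright rib 39 mm across, z=17 to 26 mm: grip it there. Height 26 mm, bore 19 mm, 0.15 kg.
- bearing_52: Tapered roller bearing (inner ring with rollers), oiled steel; at the start third from the top, narrow end down. Origin: centre of underside, z up. Roller set: a cone 36 mm across at z=0 and 52 mm at z=18 mm; above it a plain upright rib 48 mm across, z=18 to 27 mm: grip it there. Height 27 mm, bore 27 mm, 0.24 kg.
- bearing_62: Tapered roller bearing (inner ring with rollers), oiled steel; at the start lowest of the stack, narrow end down. Origin: centre of underside, z up. Roller set: a cone 46 mm across at z=0 and 62 mm at z=19 mm; above it a plain upright rib 58 mm across, z=19 to 28 mm: grip it there. Height 28 mm, bore 36 mm, 0.36 kg.
- three_ear_housing: Grey cast-iron housing, opening up: rounded triangular flange, ear holes 39 mm from the centre, brass grease nipple. Fixed. Origin: on its axis, at bench level. Its polished ring for the 34 mm bearing is a funnel 34 mm wide at the mouth (z=28 mm), 21 mm at its flat floor (z=14 mm). Seated, the bearing's origin is 14 mm above this origin, its top 11 mm above the mouth.
- oval_housing: Grey cast-iron housing, opening up: lozenge flange 114 mm long, two bolt holes along its x axis. Fixed. Origin: on its axis, at bench level. Its polished ring for the 43 mm bearing is a funnel 43 mm wide at the mouth (z=29 mm), 29 mm at its flat floor (z=14 mm). Seated, the bearing's origin is 14 mm above this origin, its top 11 mm above the mouth.
- square_housing: Grey cast-iron housing, opening up: flange about 98 mm square, a bolt hole at each corner. Fixed. Origin: on its axis, at bench level. Its polished ring for the 52 mm bearing is a funnel 52 mm wide at the mouth (z=30 mm), 38 mm at its flat floor (z=14 mm). Seated, the bearing's origin is 14 mm above this origin, its top 11 mm above the mouth.
- wheel_hub: Grey cast-iron wheel hub, opening up: round flange 110 mm across, five upright studs (tops 25 mm high, 46 mm from the axis). Fixed. Origin: on its axis, at bench level. Its polished ring for the 62 mm bearing is a funnel 62 mm wide at the mouth (z=31 mm), 48 mm at its flat floor (z=14 mm). Seated, the bearing's origin is 14 mm above this origin, its top 11 mm above the mouth.
- drain_dish: Low round stainless dish, 124 mm across, wall 17 mm high, floor 4 mm thick, in whose middle the bearing stack (106 mm tall) stands at the start. Fixed. Origin: centre of its underside on the bench.

How it is judged:
By the outcome, as a careful person would: the job done as asked, in the order asked, and still so for the second after the job is handed in, with the robot touching nothing.
It also fails if it takes over 112 s, if anything falls off the work surface, if the arm or the gripper's body presses on something with over 40 N, if the wrist force passes 120 N, or if a joint passes its speed limit or range.

## Working session

There is one attempt and no reset: what is moved stays moved. The work goes in short steps, Python scripts to look and compute and a shell command to move; the robot and the scene stay as the last step left them, time stands still between calls to the robot, and variables do not carry over. Pictures are saved under pics/ and viewed, at most 14 in all, crops included, and the job is handed in when it is done.

```bash
ls; mkdir -p pics
python3 - <<'E'
from station import *
import cv2,numpy as np
np.set_printoptions(precision=4,suppress=True)
s=sense();print({k:np.round(v,4) for k,v in s.items()})
for n in ["side","top","wrist"]:
    c=calibration(n);print(n,{k:np.round(v,4).tolist() for k,v in c.items()})
    cv2.imwrite(f"pics/{n}0.png",get_image(n)[:,:,::-1])
E
```

```text
pics
{'time': np.float64(0.0), 'qpos': array([ 1.289 ,  0.2607, -0.1394,  1.1727,  0.    ,  1.5708]), 'dq': array([-0.0005,  0.0005, -0.0006,  0.0005,  0.0005, -0.0004]), 'joint_torque': array([  0.    , -40.568 ,  25.3921,   0.0187,  -0.0002,   0.    ]), 'tcp_pos': array([0.1458, 0.5038, 0.3031]), 'tcp_rot': array([-0.4412, -3.1102,  0.0031]), 'force': array([ 0.2987,  0.4348, -0.07  ]), 'wrist_torque': array([-0.0515,  0.0635, -0.02  ]), 'gripper_force': np.float64(0.0), 'opening': np.float64(0.0856)}
side {'fx': 480.1118, 'fy': 480.1118, 'cx': 257.9651, 'cy': 191.1631, 'D': [-0.1785, 0.0, 0.0, 0.0, 0.0], 'position': [0.1847, -0.812, 0.5813], 'attitude': [-2.1263, 0.5765, -0.329]}
top {'fx': 388.8661, 'fy': 388.8661, 'cx': 260.5944, 'cy': 191.3123, 'D': [0.0287, 0.0, 0.0, 0.0, 0.0], 'position': [0.4586, -0.2133, 0.9112], 'attitude': [-2.1937, 2.1459, -0.1045]}
wrist {'fx': 304.5471, 'fy': 304.5471, 'cx': 258.5588, 'cy': 188.7769, 'D': [-0.081, 0.0, 0.0, 0.0, 0.0], 'position': [0.0729, 0.525, 0.3736], 'attitude': [2.3076, 1.7359, 0.2624]}
```

View pics/side0.png

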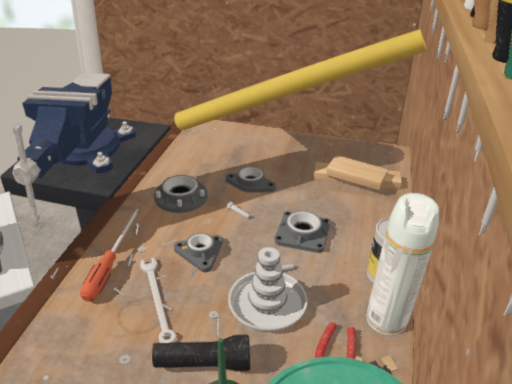

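View pics/top0.png

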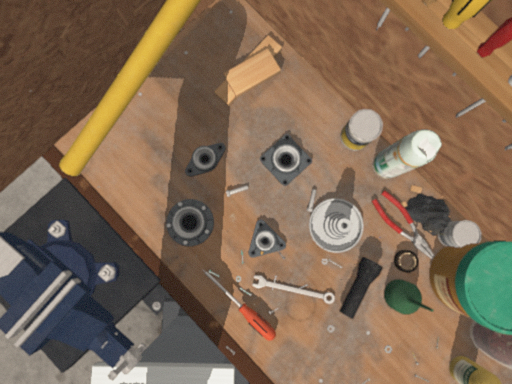

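The side view shows the stack at about (268,285), with the stack top at (268,255). It also shows the hub at (181,187), the oval at (251,176), the three-ear at (201,243) and the square at (303,222). In the top view these are the stack at (338,225), hub (189,222), oval (205,157), three-ear (265,240) and square (287,157). A yellow bar crosses the far side. I'll enlarge crops next and work out rough positions.

```bash
cat > h.py <<'E'
import cv2,numpy as np
from scipy.spatial.transform import Rotation as R
from station import *
np.set_printoptions(precision=4,suppress=True)
def cam(n): 
    c=calibration(n);K=np.array([[c['fx'],0,c['cx']],[0,c['fy'],c['cy']],[0,0,1]])
    return K,np.array(c['D']),np.array(c['position']),R.from_rotvec(c['attitude']).as_matrix()
def ray(c,uv):
    K,D,p,A=c
    x=cv2.undistortPoints(np.array([[uv]],float),K,D)[0,0]
    d=A@np.array([x[0],x[1],1]);return p,d/np.linalg.norm(d)
def plane(c,uv,z):
    p,d=ray(c,uv);return p+d*(z-p[2])/d[2]
def proj(c,X):
    K,D,p,A=c
    return cv2.projectPoints(np.array([X],float),cv2.Rodrigues(A.T)[0],-A.T@p,K,D)[0].reshape(2)
def tri(obs):
    M=np.zeros((3,3));b=np.zeros(3);rs=[ray(*o) for o in obs]
    for p,d in rs:
        Q=np.eye(3)-np.outer(d,d);M+=Q;b+=Q@p
    X=np.linalg.solve(M,b)
    return X,[np.linalg.norm(np.cross(X-p,d)) for p,d in rs]
E
python3 - <<'E'
from h import *
t,s=cam('top'),cam('side')
print('base',proj(t,[0,0,0]),proj(s,[0,0,0]),'tcp',proj(t,[.146,.504,.304]),proj(s,[.146,.504,.304]))
for n,a,b in [('hub',(189,222),(181,185)),('oval',(205,157),(251,174)),('ear',(265,240),(201,241)),('sq',(287,157),(303,219)),('stack',(344,226),(268,254)),('barL',(72,165),(180,120)),('barR',(185,0),(420,42))]:
    print(n,*tri([(t,a),(s,b)]),plane(t,a,.03))
i=cv2.imread('pics/top0.png')[120:260,150:380];cv2.imwrite('pics/topc.png',cv2.resize(i,None,fx=3.4,fy=3.4,interpolation=2))
i=cv2.imread('pics/side0.png')[150:340,140:345];cv2.imwrite('pics/sidec.png',cv2.resize(i,None,fx=3.1,fy=3.1,interpolation=2))
E
```

```text
base [158.9969 438.4896] [-54.3258 254.2754] tcp [-255.2661  444.4495] [-31.5974  19.9782]
hub [ 0.473  -0.0506  0.0295] [np.float64(0.0007256345232809917), np.float64(0.0007256345232810169)] [ 0.4724 -0.0504  0.03  ]
oval [ 0.6221 -0.0802  0.0258] [np.float64(0.0005728426783305645), np.float64(0.0005728426783305815)] [ 0.6218 -0.0811  0.03  ]
ear [ 0.436  -0.223   0.0261] [np.float64(0.0003908841817216099), np.float64(0.00039088418172144045)] [ 0.4358 -0.2228  0.03  ]
sq [ 0.624  -0.2683  0.0338] [np.float64(0.0014842622996339874), np.float64(0.001484262299633975)] [ 0.626  -0.2693  0.03  ]
stack [ 0.4705 -0.3837  0.1085] [np.float64(0.0005709135121508697), np.float64(0.0005709135121507866)] [ 0.4711 -0.4001  0.03  ]
barL [0.5934 0.2236 0.0266] [np.float64(0.003776951846028558), np.float64(0.0037769518460285226)] [0.5963 0.2204 0.03  ]
barR [ 0.9089 -0.1238  0.2775] [np.float64(0.07579571825606661), np.float64(0.0757957182560665)] [ 0.9979 -0.021   0.03  ]
```

View pics/topc.png

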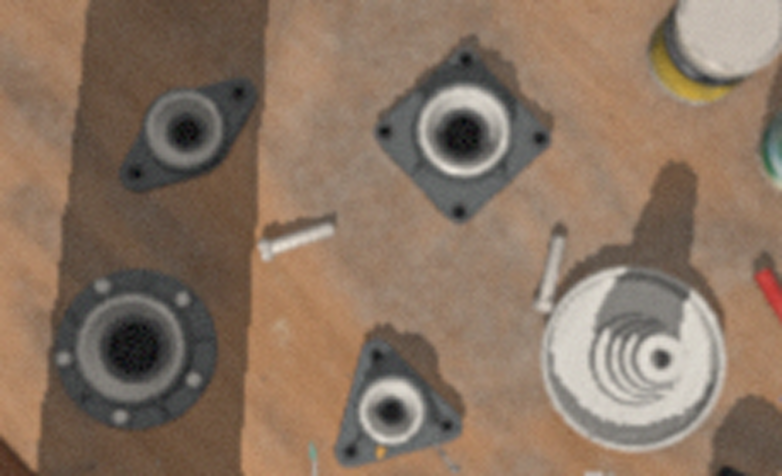

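View pics/sidec.png

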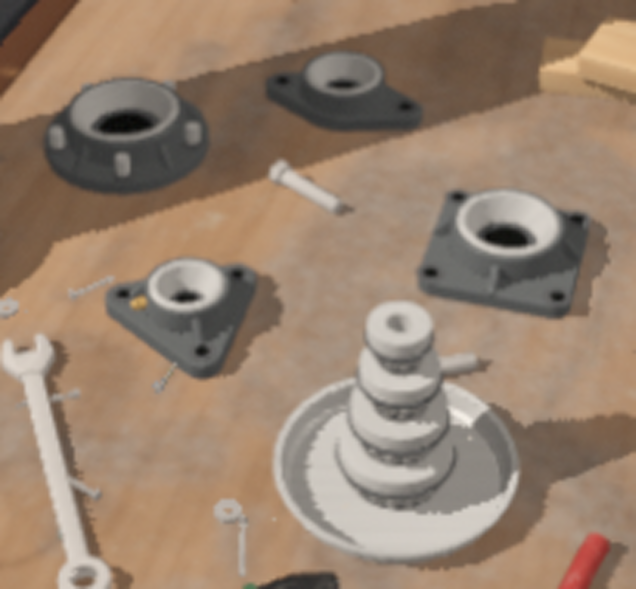

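The crops confirm the polished mouths (bright rings), and the stack is upright. Crop-to-image offsets are (150,120) at 3.4x for the top view and (140,150) at 3.1x for the side view. Next I'll fit the rings and locate the bar.

```bash
cat > ring.py <<'E'
from h import *
def ring(img,seed,r,lo):
    """bright, unsaturated blob (holes filled) nearest seed -> ellipse"""
    hsv=cv2.cvtColor(img,cv2.COLOR_RGB2HSV)
    m=((hsv[...,2]>lo)&(hsv[...,1]<60)).astype(np.uint8)
    w=np.zeros_like(m);cv2.circle(w,(int(seed[0]),int(seed[1])),int(r),1,-1);m&=w
    cs,_=cv2.findContours(m,cv2.RETR_EXTERNAL,cv2.CHAIN_APPROX_NONE)
    c=max(cs,key=cv2.contourArea);return cv2.fitEllipse(cv2.convexHull(c))
E
python3 - <<'E'
from ring import *
T,S=cv2.imread('pics/top0.png')[:,:,::-1].copy(),cv2.imread('pics/side0.png')[:,:,::-1].copy()
t,s=cam('top'),cam('side')
for n,a,b,ra,rb,lo,z in [('hub',(189,222),(181,187),21,26,105,.031),('oval',(205,157),(251,175),16,19,105,.029),('ear',(265,240),(201,241),12,17,140,.028),('sq',(287,157),(303,221),18,24,140,.030)]:
    ea=ring(T,a,ra,lo);eb=ring(S,b,rb,lo)
    X,e=tri([(t,ea[0]),(s,eb[0])]);f=t[0][0,0]/(t[2][2]-z)
    print(n,np.array(ea[0]),np.array(ea[1])/f*1000,'side',np.array(eb[0]),np.array(eb[1]),'tri',X,np.array(e),'planeT',plane(t,ea[0],z)[:2],'planeS',plane(s,eb[0],z)[:2])
n1=np.cross(ray(t,(72,165))[1],ray(t,(185,0))[1]);n2=np.cross(ray(s,(180,120))[1],ray(s,(420,42))[1])
d=np.cross(n1,n2);d/=np.linalg.norm(d);P=np.linalg.lstsq(np.array([n1,n2,d]),np.array([n1@t[2],n2@s[2],d@np.array([.6,.2,0])]),rcond=None)[0]
print('bar',P,d)
for uv in [(180,120),(420,42)]:
    p,r=ray(s,uv);A=np.array([d,-r]).T;k=np.linalg.lstsq(A,p-P,rcond=None)[0];print(P+k[0]*d)
# stack dish rim
E
```

```text
hub [187.8542 221.7189] [68.6034 69.7485] side [180.0555 184.3194] [20.9922 36.4775] tri [ 0.473  -0.0477  0.0295] [0. 0.] planeT [ 0.4729 -0.048 ] planeS [ 0.4722 -0.0498]
oval [203.6982 157.3144] [47.7306 49.4554] side [250.5196 173.093 ] [14.0403 23.7779] tri [ 0.6217 -0.0777  0.0267] [0. 0.] planeT [ 0.6212 -0.078 ] planeS [ 0.6199 -0.0808]
ear [264.7348 240.6172] [42.4376 43.8708] side [199.4066 241.3067] [17.1917 24.9997] tri [ 0.434  -0.2222  0.0257] [0.0003 0.0003] planeT [ 0.4343 -0.2222] planeS [ 0.4327 -0.2245]
sq [285.9689 158.1198] [59.5898 60.0692] side [304.0522 220.45  ] [23.1973 35.6334] tri [ 0.6243 -0.2676  0.0292] [0.001 0.001] planeT [ 0.6233 -0.267 ] planeS [ 0.6247 -0.2686]
bar [0.5977 0.2189 0.0311] [ 0.6371 -0.6371  0.4337]
[0.5904 0.2263 0.0261]
[ 0.9781 -0.1615  0.2901]
```

```bash
python3 -m handwheel '[[[0,0,-0.12],[0,0,-0.9],1],[[0,0,-0.12],[0,0,-0.9],1],[[0,0,-0.118],[0,0,0],1],[[0,0,0],[-0.58,-0.98,0],1],[[0,0,0],[-0.58,-0.98,0],1],[[0,0,0],[-0.58,-0.98,0],1],[[0,0,0],[-0.58,-0.98,0],1],[[0,0,0],[-0.58,-0.98,0],1],[[0,0,0],[-0.58,-0.98,0],1],[[0,0,0],[-0.58,-0.98,0],1],[[0,0,0],[-0.58,-0.98,0],1]]' 40
python3 -c "
from h import *
s=sense();print(R.from_rotvec(s['tcp_rot']).as_matrix(),s['qpos']);t,q=cam('top'),cam('side');print('vise',tri([(t,(45,285)),(q,(75,85))]))
from station import *
cv2.imwrite('pics/w1.png',get_image('wrist')[:,:,::-1])"
```

```text
time: 1.07
tcp_pos: [0.2853, 0.2674, 0.3578]
tcp_rot: [-0.0, -3.142, 0.0]
force: [1.3, 0.2, 0.1]
opening: 0.0848
gripper_force: 0.0
[[-1.      0.     -0.0001]
 [ 0.      1.     -0.0002]
 [ 0.0001 -0.0002 -1.    ]] [ 0.7531  0.0087 -0.2985  1.2638 -0.0001  0.7531]
vise (array([0.3449, 0.1754, 0.1927]), [np.float64(0.007205730113144839), np.float64(0.00720573011314475)])
```

```bash
python3 -m handwheel '[[[0,0,0],[-0.55,-0.98,0],1],[[0,0,0],[-0.55,-0.98,0],1],[[0,0,0],[-0.55,-0.98,0],1],[[0,0,0],[-0.55,-0.98,0],1],[[0,0,0],[-0.55,-0.98,0],1],[[0,0,0],[-0.55,-0.98,0],1],[[0,0,0],[-0.55,-0.98,0],1],[[0,0,0],[-0.55,-0.98,0],1],[[0,0,0],[-0.55,-0.98,0],1],[[0,0,0],[-0.55,-0.98,0],1],[[0,0,0],[0,0,0],1],[[0,0,0],[0,0,0],1]]'
cat > w.py <<'E'
from h import *
import sys,pickle
c=cam('wrist');i=get_image('wrist');cv2.imwrite(f'pics/{sys.argv[1]}.png',i[:,:,::-1]);pickle.dump(c,open(f'pics/{sys.argv[1]}.pkl','wb'))
for n,X in dict(hub=[.473,-.048,.031],oval=[.6212,-.078,.029],ear=[.4343,-.2222,.028],sq=[.6235,-.267,.03],stack=[.4705,-.3837,.11]).items():print(n,proj(c,X))
E
python3 w.py w2
```

```text
time: 2.12
tcp_pos: [0.4503, -0.0262, 0.3573]
tcp_rot: [-0.006, -3.14, -0.001]
force: [-0.2, 1.2, 0.1]
opening: 0.0853
gripper_force: 0.0
hub [242.2064 171.3932]
oval [224.2908 267.2039]
ear [112.2446 143.6216]
sq [101.8575 267.5542]
stack [-38.461  187.8317]
```

```bash
python3 -m handwheel '[[[0,0,0],[0,-0.98,0],1],[[0,0,0],[0,-0.98,0],1],[[0,0,0],[0,-0.98,0],1],[[0,0,0],[0,-0.98,0],1],[[0,0,0],[0,-0.98,0],1],[[0,0,0],[0,-0.98,0],1],[[0,0,0],[0,-0.98,0],1],[[0,0,0],[0,-0.98,0],1],[[0,0,0],[0,-0.98,0],1],[[0,0,0],[0,-0.98,0],1],[[0,0,0],[0,0,0],1],[[0,0,0],[0,0,0],1]]'
python3 w.py w3
```

```text
time: 3.17
tcp_pos: [0.4498, -0.3185, 0.3575]
tcp_rot: [-0.001, -3.141, -0.002]
force: [-0.0, 0.8, 0.0]
opening: 0.0857
gripper_force: 0.0
hub [452.5093 172.0014]
oval [414.8201 265.2956]
ear [331.0515 142.5866]
sq [292.5939 268.8106]
stack [198.7345 186.8967]
```

View pics/w3.png

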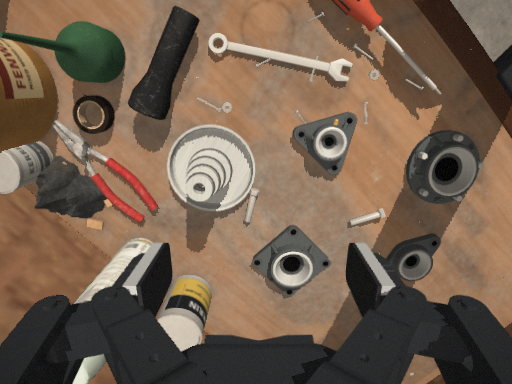

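View pics/w2.png

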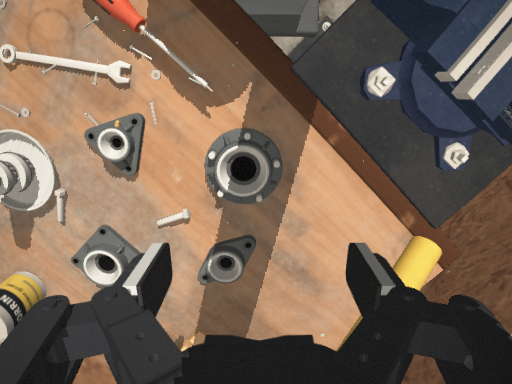

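In w3 the stack top is at (200,187), the three-ear at (331,143) and the square at (293,267). In w2 the hub is at (242,168) and the oval at (225,265). All are close to the predictions, so I'll refine them with multi-view triangulation.

```bash
cat > m.py <<'E'
from ring import *
import pickle
I={n:cv2.imread(f'pics/{n}.png')[:,:,::-1].copy() for n in ('top0','side0','w2','w3')}
C={'top0':cam('top'),'side0':cam('side'),'w2':pickle.load(open('pics/w2.pkl','rb')),'w3':pickle.load(open('pics/w3.pkl','rb'))}
Q=dict(hub=[('top0',(188,222),21,105),('w2',(242,168),29,105),('w3',(448,168),27,105)],
oval=[('top0',(204,157),16,105),('w2',(225,265),20,105),('w3',(412,264),20,105)],
ear=[('top0',(265,240),12,140),('w2',(115,143),18,140),('w3',(330,143),18,140)],
sq=[('top0',(286,158),18,140),('w2',(103,267),22,140),('w3',(293,267),24,140)])
for n,L in Q.items():
    obs=[]
    for v,sd,r,lo in L:
        e=ring(I[v],sd,r,lo);obs.append((C[v],e[0]));print('  ',v,np.array(e[0]),np.array(e[1]))
    X,e=tri(obs);print(n,X,np.array(e)*1e3,[plane(c,u,.0295)[:2].round(4).tolist() for c,u in obs])
    X,e=tri(obs[1:]);print('   wrist only',X)
# stack top bore: dark blob
obs=[]
for v,sd in [('top0',(344,225)),('w3',(200,187)),('side0',(269,254))]:
    g=cv2.cvtColor(I[v],cv2.COLOR_RGB2GRAY);x,y=sd;p=g[y-5:y+6,x-5:x+6].astype(int)
    w=np.clip(p.max()*.6-p,0,None);yy,xx=np.mgrid[-5:6,-5:6];w=w*(xx**2+yy**2<20)
    u=(x+(w*xx).sum()/w.sum(),y+(w*yy).sum()/w.sum());obs.append((C[v],u));print(v,u)
    print(p) if v!='side0' else 0
X,e=tri(obs);print('stack',X,np.array(e)*1e3,tri(obs[:2])[0])
E
python3 m.py
```

```text
top0 [187.8542 221.7189] [30.3076 30.8135]
   w2 [240.8871 169.6545] [52.631  55.0169]
   w3 [451.8019 171.2739] [42.9431 51.2111]
hub [ 0.4719 -0.0488  0.0304] [1.3737 1.4906 0.164 ] [[0.473, -0.0477], [0.471, -0.0498], [0.4723, -0.0482]]
   wrist only [ 0.4712 -0.0497  0.0315]
   top0 [203.6982 157.3144] [21.0386 21.7989]
   w2 [223.433 266.65 ] [29.3663 36.3411]
   w3 [414.4898 265.084 ] [26.1141 32.6934]
oval [ 0.6208 -0.0786  0.029 ] [0.7599 0.7779 0.0203] [[0.6211, -0.0781], [0.6199, -0.0792], [0.6205, -0.0789]]
   wrist only [ 0.62   -0.0792  0.0298]
   top0 [264.7348 240.6172] [18.6844 19.3154]
   w2 [112.6691 143.5053] [29.706  33.0342]
   w3 [330.8397 142.3073] [30.9041 32.4627]
ear [ 0.4343 -0.2222  0.0267] [0.0431 0.0958 0.1263] [[0.4344, -0.2222], [0.4339, -0.2209], [0.4337, -0.2229]]
   wrist only [ 0.4342 -0.2222  0.0267]
   top0 [285.9689 158.1198] [26.2957 26.5073]
   w2 [101.6429 267.1044] [33.1516 39.9545]
   w3 [292.3526 268.3921] [34.5413 40.119 ]
sq [ 0.6232 -0.2673  0.0295] [0.3475 0.2711 0.0933] [[0.6234, -0.267], [0.623, -0.2675], [0.6231, -0.2673]]
   wrist 
[... 654 characters left out ...]
np.float64(187.12622950819673))
[[214 212 200 187 189 201 211 216 215 213 213]
 [182 143 124 120 120 132 147 202 212 208 214]
 [123  86  65  81  83  85  93 137 198 210 215]
 [ 87  81  69  66  84  86  87  91 138 201 217]
 [ 80  83  82  65  73  88  88 156 173 167 210]
 [ 82  84  85  79  66  64  74 115 121 101 203]
 [ 81  86  84  84  82  77  75  67  65  69 202]
 [102  80  84  86  88  85  80  80  79  74 202]
 [148 153 146 102  86  84  88  86  84 101 203]
 [165 177 179 172 169 173 113 146 146 169 212]
 [180 181 186 189 190 188 167 166 173 205 216]]
side0 (np.float64(267.7631578947368), np.float64(254.39473684210526))
stack [ 0.4715 -0.3836  0.1074] [0.7551 0.3682 0.5575] [ 0.4719 -0.384   0.1063]
```

```bash
python3 -m handwheel '[[[0,0,0],[-0.145,-0.436,0.9],0.7],[[0,0,0],[-0.145,-0.436,0.9],0.7],[[0,0,0],[-0.145,-0.436,0.9],0.7],[[0,0,0],[-0.145,-0.436,0.9],0.7],[[0,0,0],[-0.145,-0.436,0.9],0.7],[[0,0,0],[0,0,0],0.7],[[0,0,0],[0,0,0],0.7]]'
python3 w.py w4; python3 -c "
import cv2
i=cv2.imread('pics/w4.png');cv2.imwrite('pics/w4c.png',cv2.resize(i[120:384,110:400],None,fx=2.2,fy=2.2,interpolation=2))"
```

```text
time: 3.8
tcp_pos: [0.4709, -0.3821, 0.2216]
tcp_rot: [0.002, -3.138, -0.005]
force: [0.6, 0.4, -0.2]
opening: 0.0598
gripper_force: 0.0
hub [584.6005 186.4692]
oval [522.0142 309.2871]
ear [435.9784 143.8577]
sq [364.8397 320.1131]
stack [255.4817 217.1658]
```

View pics/w4c.png

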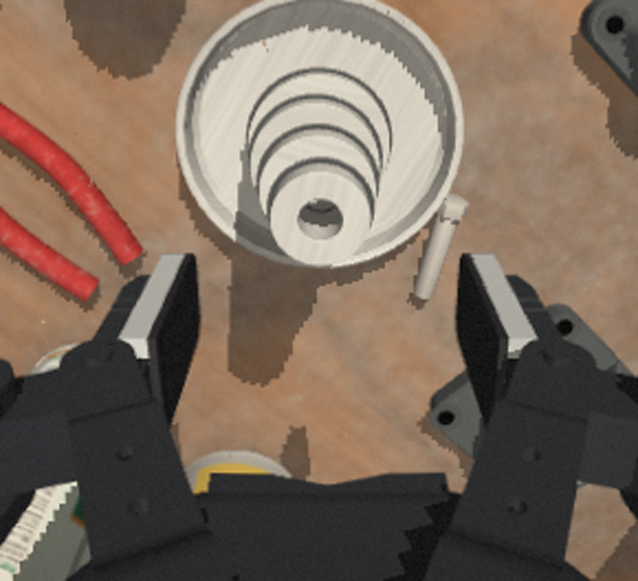

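In w4 the bore centre is at (255.5,219.1), and the inner tip corners are at about (200,237) and (319.5,237). I'll use these for the tip depth and the stack-top height.

Run:
```python
from h import *
import pickle
w=pickle.load(open('pics/w4.pkl','rb'));t,s=cam('top'),cam('side')
P=np.array(sense()['tcp_pos']);print(P)
b=(255.5,219.1)
for o in ([(w,b),(t,(344.2,225.))],[(w,b),(s,(268,254.2))],[(w,b),(t,(344.2,225.)),(s,(268,254.2))]):print(tri(o))
print('on z=.11',plane(w,b,.11),plane(t,(344.2,225),.11))
for u,sg in [((200,237),1),((319.5,237),-1)]:
    p,d=ray(w,u)
    for yy in(-.0299,.0299):
        X=p+d*((P[1]+yy)-p[1])/d[1];print(u,(X-P)*1e3)
```

```text
[ 0.4716 -0.3826  0.2234]
(array([ 0.472 , -0.3837,  0.1095]), [np.float64(2.70799634082932e-05), np.float64(2.7079963408352517e-05)])
(array([ 0.472 , -0.3836,  0.1079]), [np.float64(0.0006971596000098695), np.float64(0.0006971596000099054)])
(array([ 0.472 , -0.3838,  0.1081]), [np.float64(0.0006505778497055793), np.float64(0.00021698790994785383), np.float64(0.0007659336205120289)])
on z=.11 [ 0.4719 -0.3837  0.11  ] [ 0.472  -0.3835  0.11  ]
(200, 237) [ -5.5619 -29.9    -75.2776]
(200, 237) [-146.9199   29.9     212.4197]
(319.5, 237) [-141.6088  -29.9     201.5831]
(319.5, 237) [-11.681   29.9    -62.7966]
```

```bash
python3 -m handwheel '[[[0,0,0],[-0.01,-0.035,0.4],0.65],[[0,0,0],[0,0,0.4],0.65],[[0,0,0],[0,0,0.4],0.65],[[0,0,0],[0,0,0.367],0.65],[[0,0,0],[0,0,0],0.65],[[0,0,0],[0,0,0],0.65]]' 40; python3 -c "
from station import *
s=sense();print(s['tcp_pos'],s['tcp_rot'],s['dq'])"
```

```text
time: 4.35
tcp_pos: [0.4722, -0.3847, 0.1777]
tcp_rot: [-0.001, 3.14, -0.001]
force: [0.2, -0.1, 0.4]
opening: 0.0555
gripper_force: 0.0
[ 0.47221032 -0.38474645  0.17771633] [-9.13570907e-04  3.14025048e+00 -1.23444496e-03] [-0.00508369 -0.00494575  0.02115479 -0.00176717 -0.00149043 -0.00169842]
```

```bash
python3 -m handwheel '[[[0,0,0],[0,0,0.02],0.3],[[0,0,0],[0,0,0],0.2],[[0,0,0],[0,0,0],0.2],[[0,0,0],[0,0,0],0.2],[[0,0,0],[0,0,0],0.2]]' 40; python3 -c "
from h import *
s=sense();print(s['tcp_pos'],s['opening'],s['gripper_force'],s['force'])
i=get_image('side')[:,:,::-1];w=get_image('wrist')[:,:,::-1]
cv2.imwrite('pics/g1.png',np.hstack([cv2.resize(i[200:330,200:340],(420,390)),cv2.resize(w[130:320,150:370],(440,380))[:,:].repeat(1,0) if 0 else cv2.resize(w[130:325,150:340],(380,390))]))"
```

```text
time: 4.77
tcp_pos: [0.4725, -0.386, 0.1772]
tcp_rot: [0.001, 3.139, -0.002]
force: [-0.0, 0.4, 7.1]
opening: 0.027
gripper_force: 38.9
[ 0.4725 -0.386   0.1772] 0.02695961254683556 38.934431076049805 [-0.0266  0.3526  7.1114]
```

View pics/g1.png

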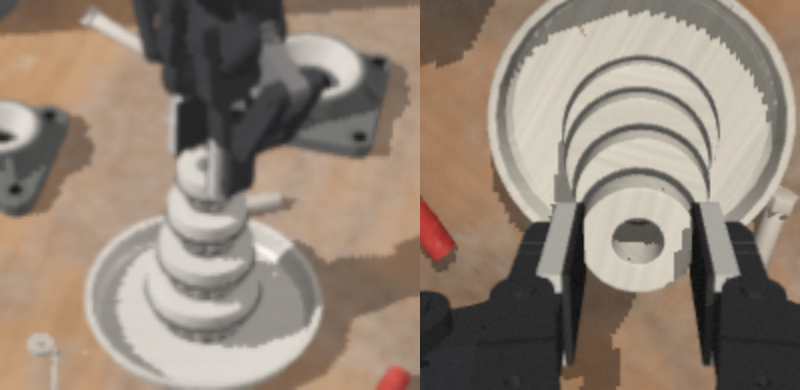

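The side view shows the pads on the rib of the top bearing, and the wrist view shows it centred between the fingers. The opening reads 27 mm with 39 N of grip, so I'll lift a little and check.

```bash
python3 -m handwheel '[[[0,0,0],[0,0,-0.1],0.2],[[0,0,0],[0,0,-0.2],0.2],[[0,0,0],[0,0,-0.5],0.2],[[0,0,0],[0,0,-0.8],0.2],[[0,0,0],[0,0,-0.5],0.2],[[0,0,0],[0,0,0],0.2]]' 40; python3 -c "
from h import *
s=sense();print(s['tcp_pos'],s['opening'],s['gripper_force'],s['force'])
i=get_image('side')[:,:,::-1];w=get_image('wrist')[:,:,::-1]
cv2.imwrite('pics/g2.png',np.hstack([cv2.resize(i[180:310,200:340],(420,390)),cv2.resize(w[130:325,150:340],(380,390))]))"
```

```text
time: 5.37
tcp_pos: [0.4731, -0.3869, 0.2422]
tcp_rot: [0.001, 3.137, -0.007]
force: [0.6, -0.9, -0.8]
opening: 0.0271
gripper_force: 39.5
[ 0.4731 -0.3869  0.2422] 0.027138355457439048 39.50016438961029 [ 0.5766 -0.8753 -0.8105]
```

View pics/g2.png

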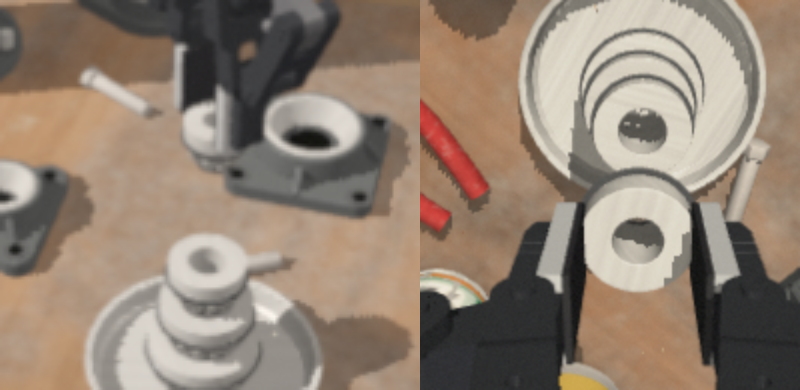

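```bash
python3 -m handwheel '[[[0,0,0],[0.215,0.915,0],0.2],[[0,0,0],[0.215,0.915,0],0.2],[[0,0,0],[0.215,0.915,0],0.2],[[0,0,0],[0.215,0.915,0],0.2],[[0,0,0],[0.215,0.915,0],0.2],[[0,0,0],[0.215,0.915,0],0.2],[[0,0,0],[0,0,0.8],0.2],[[0,0,0],[0,0,0.8],0.2],[[0,0,0],[0,0,0.8],0.2],[[0,0,0],[0,0,0.8],0.2],[[0,0,0],[0,0,0],0.2],[[0,0,0],[0,0,0],0.2]]' 40
cat > look.py <<'E'
from h import *
import sys
n,x,y=sys.argv[1],int(sys.argv[2]),int(sys.argv[3])
s=sense();print(s['tcp_pos'],s['opening'],s['gripper_force'],s['force'])
i=get_image('side')[:,:,::-1];w=get_image('wrist')[:,:,::-1]
cv2.imwrite(f'pics/{n}.png',np.hstack([cv2.resize(i[y-65:y+65,x-70:x+70],(420,390)),cv2.resize(w[130:325,150:340],(380,390))]))
E
python3 look.py p1 210 230
```

```text
time: 6.47
tcp_pos: [0.4311, -0.2198, 0.1404]
tcp_rot: [-0.001, -3.136, -0.004]
force: [-0.2, -0.4, 0.3]
opening: 0.0269
gripper_force: 39.7
[ 0.4311 -0.2198  0.1404] 0.02687489685322811 39.697574973106384 [-0.1795 -0.4283  0.2799]
```

View pics/p1.png

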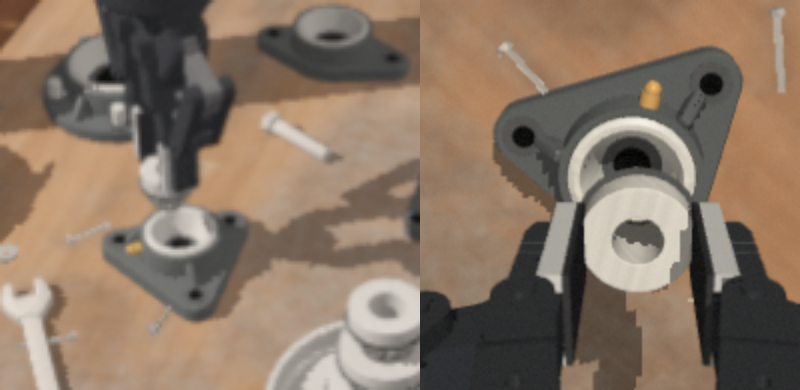

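The p1 picture shows the small bearing above the three-ear ring, slightly short in x. I'll correct that and go down.

```bash
python3 -m handwheel '[[[0,0,0],[-0.1,-0.08,0],0.2],[[0,0,0],[0,0,0.3],0.2],[[0,0,0],[0,0,0.2],0.2],[[0,0,0],[0,0,0],0.2]]'; python3 -m handwheel '[[[0,0,0],[0,0,0],0.2]]'; python3 -m handwheel '[[[0,0,0],[0,0,0],0.2]]'
python3 - <<'E'
from h import *
w=cam('wrist');i=get_image('wrist')
from ring import ring
print([ring(i,proj(w,[.4343,-.2222,.028]),33,140)],proj(w,[.4343,-.2222,.028]))
E
```

```text
time: 6.9
tcp_pos: [0.4356, -0.223, 0.1264]
tcp_rot: [-0.001, -3.14, -0.001]
force: [0.1, 0.7, -0.7]
opening: 0.027
gripper_force: 39.7
time: 6.98
tcp_pos: [0.4356, -0.223, 0.1269]
tcp_rot: [-0.001, -3.14, -0.001]
force: [0.0, -0.2, -0.9]
opening: 0.0271
gripper_force: 39.7
time: 7.07
tcp_pos: [0.4359, -0.2232, 0.1272]
tcp_rot: [-0.001, -3.141, -0.0]
force: [-0.4, 0.4, -0.5]
opening: 0.0274
gripper_force: 39.7
[((258.8696594238281, 235.8944854736328), (37.47090148925781, 51.813350677490234), 92.53179168701172)] [260.1995 222.7401]
```

```bash
python3 -m handwheel '[[[0,0,0],[0.05,0.03,0.1],0.2],[[0,0,0],[0,0,0.2],0.2],[[0,0,0],[0,0,0.15],0.2],[[0,0,0],[0,0,0],0.2]]';python3 -m handwheel '[[[0,0,0],[0,0,0.08],0.2],[[0,0,0],[0,0,0.06],0.2],[[0,0,0],[0,0,0],0.2]]';python3 -m handwheel '[[[0,0,0],[0,0,0.05],0.2],[[0,0,0],[0,0,0],0.2]]'
```

```text
time: 7.45
tcp_pos: [0.4338, -0.2219, 0.1126]
tcp_rot: [-0.001, -3.14, -0.002]
force: [-0.3, 0.4, -1.0]
opening: 0.0271
gripper_force: 39.7
time: 7.7
tcp_pos: [0.4345, -0.2223, 0.1092]
tcp_rot: [-0.001, -3.141, -0.0]
force: [0.3, -1.1, -0.6]
opening: 0.0271
gripper_force: 39.7
time: 7.87
tcp_pos: [0.4346, -0.2223, 0.108]
tcp_rot: [-0.001, -3.142, -0.0]
force: [0.1, -0.4, -0.7]
opening: 0.0272
gripper_force: 39.7
```

```bash
for k in 1 2; do python3 -m handwheel '[[[0,0,0],[0,0,0.04],0.2],[[0,0,0],[0,0,0],0.2]]' | grep -E "tcp_pos|force"; done
```

```text
tcp_pos: [0.4346, -0.2223, 0.1068]
force: [-0.8, -0.2, -1.0]
gripper_force: 39.7
tcp_pos: [0.4348, -0.2224, 0.1063]
force: [-1.5, 0.3, 3.8]
gripper_force: 40.3
```

```bash
python3 -m handwheel '[[[0,0,0],[0,0,0.03],0.2],[[0,0,0],[0,0,0],0.2]]' | grep -E "tcp_pos|force"; python3 -m handwheel '[[[0,0,0],[0,0,0],0.45],[[0,0,0],[0,0,0],0.55],[[0,0,0],[0,0,0],0.6]]'|grep -E "opening|force"; python3 -m handwheel '[[[0,0,0],[0,0,-0.3],0.6],[[0,0,0],[0,0,-0.8],0.6],[[0,0,0],[0,0,-1],0.6],[[0,0,0],[0,0,-1],0.6],[[0,0,0],[-0.2,-0.9,-0.3],0.75],[[0,0,0],[-0.2,-0.9,0],0.75],[[0,0,0],[-0.2,-0.9,0],0.75],[[0,0,0],[0,0,0],0.75]]'; python3 look.py p2 200 240
```

```text
tcp_pos: [0.435, -0.2225, 0.1062]
force: [-3.1, 2.3, 10.6]
gripper_force: 41.1
force: [-0.1, 0.3, 0.1]
opening: 0.0515
gripper_force: 0.0
time: 9.28
tcp_pos: [0.4546, -0.308, 0.2081]
tcp_rot: [0.006, 3.137, -0.008]
force: [0.5, 0.2, 0.1]
opening: 0.0641
gripper_force: 0.0
[ 0.4546 -0.308   0.2081] 0.06412940136470044 0.0 [0.4859 0.1575 0.135 ]
```

View pics/p2.png

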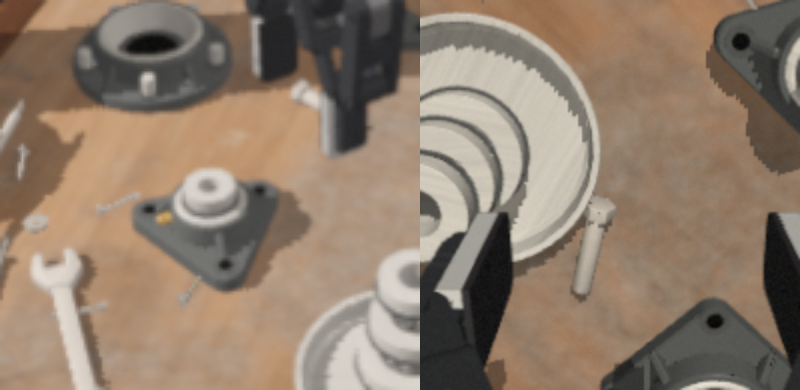

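Bearing 34 sits level in the three-ear ring. Next is bearing 43: I'll move over the stack and measure its bore numerically.

```bash
python3 -m handwheel '[[[0,0,0],[-0.2,-0.84,0],0.8],[[0,0,0],[-0.2,-0.84,0.1],0.8],[[0,0,0],[-0.18,-0.84,0],0.8],[[0,0,0],[0,0,0],0.8],[[0,0,0],[0,0,0],0.8],[[0,0,0],[0,0,0],0.8]]'|head -2
cat > bore.py <<'E'
from h import *
import sys
z,d=float(sys.argv[1]),float(sys.argv[2])
s=sense();w=cam('wrist');i=get_image('wrist');P=np.array(s['tcp_pos'])
u=proj(w,[.472,-.3837,z]);f=304.5/np.linalg.norm(w[2]-[.472,-.3837,z]);r=.5*d*f
g=cv2.cvtColor(i,cv2.COLOR_RGB2GRAY);m=(g<165).astype(np.uint8);k=np.zeros_like(m)
cv2.circle(k,(int(u[0]),int(u[1])),int(r*1.5),1,-1);m&=k
cs,_=cv2.findContours(m,0,cv2.CHAIN_APPROX_NONE);c=[c for c in cs if cv2.contourArea(c)>.2*r*r]
for x in c:
    e=cv2.fitEllipse(cv2.convexHull(x));print('pred',u,'exp diam px',2*r,'got',np.array(e[0]),np.array(e[1]));X=plane(w,e[0],z);print('XYZ',X,'top-view tri ->',X-P)
cv2.imwrite(sys.argv[3],i[:,:,::-1]);print(P)
E
python3 bore.py .085 .019 pics/b43.png
```

```text
time: 9.88
tcp_pos: [0.4692, -0.3775, 0.2035]
pred [248.9882 217.4385] exp diam px 28.23771075643662 got [246.9987 218.0129] [25.9265 28.7481]
XYZ [ 0.4724 -0.385   0.085 ] top-view tri -> [ 0.0032 -0.0075 -0.1185]
[ 0.4692 -0.3775  0.2035]
```

```bash
python3 -m handwheel '[[[0,0,0],[-0.1,-0.22,0],0.75],[[0,0,0],[0,0,0.4],0.75],[[0,0,0],[0,0,0.4],0.75],[[0,0,0],[0,0,0.4],0.75],[[0,0,0],[0,0,0.25],0.75],[[0,0,0],[0,0,0],0.75],[[0,0,0],[0,0,0],0.75],[[0,0,0],[0,0,0],0.75]]'; python3 bore.py .085 .019 pics/b43b.png
```

```text
time: 10.6
tcp_pos: [0.4733, -0.3856, 0.161]
tcp_rot: [0.0, 3.141, -0.001]
force: [-0.7, 0.1, 0.0]
opening: 0.0641
gripper_force: 0.0
pred [262.38   240.8048] exp diam px 35.18117949080241 got [259.8172 241.6468] [32.0441 36.2294]
XYZ [ 0.4725 -0.3851  0.085 ] top-view tri -> [-0.0008  0.0006 -0.076 ]
[ 0.4733 -0.3856  0.161 ]
```

```bash
python3 -m handwheel '[[[0,0,0],[0.025,0.02,0.2],0.7],[[0,0,0],[0,0,0.145],0.7],[[0,0,0],[0,0,0],0.65],[[0,0,0],[0,0,0],0.65]]' | grep pos;  python3 -m handwheel '[[[0,0,0],[0,0,0],0.4],[[0,0,0],[0,0,0],0.3],[[0,0,0],[0,0,0],0.3],[[0,0,0],[0,0,0],0.3],[[0,0,0],[0,0,0],0.3]]' 50
```

```text
tcp_pos: [0.4718, -0.3848, 0.1495]
time: 11.4
tcp_pos: [0.4725, -0.3853, 0.1505]
tcp_rot: [0.001, 3.141, -0.001]
force: [-0.3, 0.4, 4.3]
opening: 0.0363
gripper_force: 50.0
```

```bash
python3 -m handwheel '[[[0,0,0],[0,0,-0.1],0.3],[[0,0,0],[0,0,-0.3],0.3],[[0,0,0],[0,0,-0.9],0.3],[[0,0,0],[0,0,-0.9],0.3],[[0,0,0],[0,0,0],0.3],[[0,0,0],[0,0,0],0.3]]'; python3 -m handwheel '[[[0,0,0],[-0.449,0.929,0],0.3],[[0,0,0],[-0.449,0.929,0],0.3],[[0,0,0],[-0.449,0.929,0],0.3],[[0,0,0],[-0.449,0.929,0],0.3],[[0,0,0],[-0.449,0.929,0],0.3],[[0,0,0],[-0.449,0.929,0],0.3],[[0,0,0],[-0.449,0.929,0],0.3],[[0,0,0],[-0.449,0.929,0],0.3],[[0,0,0],[-0.449,0.929,0],0.3],[[0,0,0],[-0.449,0.929,0],0.3],[[0,0,0],[-0.449,0.929,0],0.3],[[0,0,0],[0,0,0],0.3]]';python3 -m handwheel '[[[0,0,0],[0,0,0.4],0.3],[[0,0,0],[0,0,0.5],0.3],[[0,0,0],[0,0,0.5],0.3],[[0,0,0],[0,0,0],0.3],[[0,0,0],[0,0,0],0.3],[[0,0,0],[0,0,0],0.3]]'
```

```text
time: 11.9
tcp_pos: [0.473, -0.3857, 0.2181]
tcp_rot: [0.001, 3.138, -0.004]
force: [-0.3, 0.6, -1.8]
opening: 0.0361
gripper_force: 50.2
time: 12.9
tcp_pos: [0.622, -0.0734, 0.2144]
tcp_rot: [0.008, -3.141, -0.005]
force: [1.0, -0.1, -0.5]
opening: 0.036
gripper_force: 50.3
time: 13.4
tcp_pos: [0.6203, -0.0787, 0.174]
tcp_rot: [-0.001, -3.141, -0.0]
force: [0.2, -0.1, -1.1]
opening: 0.0362
gripper_force: 50.3
```

```bash
python3 -m handwheel '[[[0,0,0],[0,0,0.5],0.3],[[0,0,0],[0,0,0.5],0.3],[[0,0,0],[0,0,0.4],0.3],[[0,0,0],[0,0,0.2],0.3],[[0,0,0],[0,0,0],0.3],[[0,0,0],[0,0,0],0.3]]'|grep -E "pos|force"; python3 -m handwheel '[[[0,0,0],[0,0,0.2],0.3],[[0,0,0],[0,0,0.15],0.3],[[0,0,0],[0,0,0],0.3],[[0,0,0],[0,0,0],0.3]]'|grep -E "pos|force"; python3 -m handwheel '[[[0,0,0],[0,0,0.1],0.3],[[0,0,0],[0,0,0.05],0.3],[[0,0,0],[0,0,0],0.3]]'|grep -E "pos|force"
```

```text
tcp_pos: [0.6208, -0.0787, 0.1266]
force: [0.4, -0.5, -0.9]
gripper_force: 50.3
tcp_pos: [0.6203, -0.0785, 0.1153]
force: [0.1, 0.2, -0.9]
gripper_force: 50.3
tcp_pos: [0.6202, -0.0784, 0.1106]
force: [0.9, 0.3, -1.4]
gripper_force: 50.3
```

```bash
python3 -m handwheel '[[[0,0,0],[0,0,0.07],0.3],[[0,0,0],[0,0,0.04],0.3],[[0,0,0],[0,0,0],0.3]]'|grep -E "pos|force"; python3 -m handwheel '[[[0,0,0],[0,0,0.04],0.3],[[0,0,0],[0,0,0],0.3]]'|grep -E "pos|force";  python3 -m handwheel '[[[0,0,0],[0,0,0.03],0.3],[[0,0,0],[0,0,0],0.3]]'|grep -E "pos|force"
```

```text
tcp_pos: [0.6203, -0.0785, 0.1073]
force: [0.8, -0.6, -1.8]
gripper_force: 50.3
tcp_pos: [0.6204, -0.0785, 0.1063]
force: [-1.1, 0.4, -0.7]
gripper_force: 50.3
tcp_pos: [0.6206, -0.0785, 0.1055]
force: [1.1, -0.0, -1.3]
gripper_force: 50.5
```

```bash
python3 -m handwheel '[[[0,0,0],[0,0,0.03],0.3],[[0,0,0],[0,0,0],0.3]]'|grep -E "pos|force";  python3 -m handwheel '[[[0,0,0],[0,0,0.03],0.3],[[0,0,0],[0,0,0],0.3]]'|grep -E "pos|force"
```

```text
tcp_pos: [0.6208, -0.0785, 0.1055]
force: [-1.2, 0.6, 3.3]
gripper_force: 50.9
tcp_pos: [0.6211, -0.0786, 0.1054]
force: [-1.6, 0.3, 8.7]
gripper_force: 51.4
```

```bash
python3 -m handwheel '[[[0,0,0],[0,0,0],0.5],[[0,0,0],[0,0,0],0.6],[[0,0,0],[0,0,0],0.65],[[0,0,0],[0,0,-0.3],0.65],[[0,0,0],[0,0,-0.8],0.65],[[0,0,0],[0,0,-1],0.7],[[0,0,0],[0,0,-1],0.85],[[0,0,0],[0,0,0],0.85]]'|grep -E "pos|force";  python3 -m handwheel '[[[0,0,0],[0.451,-0.929,0],0.85],[[0,0,0],[0.451,-0.929,0],0.85],[[0,0,0],[0.451,-0.929,0],0.85],[[0,0,0],[0.451,-0.929,0],0.85],[[0,0,0],[0.451,-0.929,0],0.85],[[0,0,0],[0.451,-0.929,0],0.85],[[0,0,0],[0.451,-0.929,0],0.85],[[0,0,0],[0.451,-0.929,0],0.85],[[0,0,0],[0.451,-0.929,0],0.85],[[0,0,0],[0.451,-0.929,0],0.85],[[0,0,0],[0.451,-0.929,0],0.85],[[0,0,0],[0,0,0],0.85]]'|grep pos; python3 -m handwheel '[[[0,0,0],[0,0,0.3],0.85],[[0,0,0],[0,0,0.3],0.85],[[0,0,0],[0,0,0],0.85],[[0,0,0],[0,0,0],0.85],[[0,0,0],[0,0,0],0.85]]'; python3 bore.py .059 .027 pics/b52.png
```

```text
tcp_pos: [0.6239, -0.0789, 0.2037]
force: [0.1, -0.9, 1.0]
gripper_force: 0.0
tcp_pos: [0.4693, -0.3897, 0.1969]
time: 17.48
tcp_pos: [0.4718, -0.3838, 0.1784]
tcp_rot: [0.002, -3.141, -0.001]
force: [1.9, -0.6, 0.4]
opening: 0.0722
gripper_force: 0.0
pred [258.6307 213.1763] exp diam px 40.18437368947635 got [254.9109 213.5769] [37.2817 40.7046]
XYZ [ 0.4723 -0.3862  0.059 ] top-view tri -> [ 0.0005 -0.0024 -0.1194]
[ 0.4718 -0.3838  0.1784]
```

```bash
python3 -m handwheel '[[[0,0,0],[-0.02,-0.06,0.4],0.85],[[0,0,0],[0,0,0.4],0.85],[[0,0,0],[0,0,0.4],0.85],[[0,0,0],[0,0,0.3],0.85],[[0,0,0],[0,0,0],0.85],[[0,0,0],[0,0,0],0.85],[[0,0,0],[0,0,0],0.85]]'; python3 bore.py .059 .027 pics/b52b.png
```

```text
time: 18.12
tcp_pos: [0.4725, -0.3869, 0.1344]
tcp_rot: [0.0, 3.141, -0.001]
force: [0.0, 0.5, -0.2]
opening: 0.0726
gripper_force: 0.0
pred [264.7269 242.5006] exp diam px 50.04481906931175 got [260.0385 242.9139] [45.2707 51.4415]
XYZ [ 0.4722 -0.3862  0.059 ] top-view tri -> [-0.0003  0.0007 -0.0754]
[ 0.4725 -0.3869  0.1344]
```

```bash
python3 -m handwheel '[[[0,0,0],[0,0.02,0.2],0.8],[[0,0,0],[0,0,0.17],0.8],[[0,0,0],[0,0,0],0.75],[[0,0,0],[0,0,0],0.75]]' | grep pos;  python3 -m handwheel '[[[0,0,0],[0,0,0],0.5],[[0,0,0],[0,0,0],0.4],[[0,0,0],[0,0,0],0.4],[[0,0,0],[0,0,0],0.4],[[0,0,0],[0,0,0],0.4]]' 60
```

```text
tcp_pos: [0.4717, -0.3859, 0.1221]
time: 18.92
tcp_pos: [0.4723, -0.3864, 0.1232]
tcp_rot: [0.001, 3.141, -0.001]
force: [-0.4, -0.0, 3.4]
opening: 0.0447
gripper_force: 61.0
```

```bash
python3 -m handwheel '[[[0,0,0],[0,0,-0.1],0.4],[[0,0,0],[0,0,-0.3],0.4],[[0,0,0],[0,0,-0.9],0.4],[[0,0,0],[0,0,-0.9],0.4],[[0,0,0],[0,0,-0.2],0.4],[[0,0,0],[0,0,0],0.4]]'; python3 -m handwheel '[[[0,0,0],[-0.718,0.567,0],0.4],[[0,0,0],[-0.718,0.567,0],0.4],[[0,0,0],[-0.718,0.567,0],0.4],[[0,0,0],[-0.718,0.567,0],0.4],[[0,0,0],[-0.718,0.567,0],0.4],[[0,0,0],[-0.718,0.567,0],0.4],[[0,0,0],[-0.718,0.567,0],0.4],[[0,0,0],[0,0,0.4],0.4],[[0,0,0],[0,0,0.6],0.4],[[0,0,0],[0,0,0.4],0.4],[[0,0,0],[0,0,0],0.4],[[0,0,0],[0,0,0],0.4]]'
```

```text
time: 19.42
tcp_pos: [0.4733, -0.3872, 0.1971]
tcp_rot: [0.001, 3.138, -0.005]
force: [-0.8, -0.4, -3.1]
opening: 0.0447
gripper_force: 62.1
time: 20.42
tcp_pos: [0.6214, -0.2665, 0.15]
tcp_rot: [-0.001, -3.137, -0.003]
force: [-0.1, 0.1, -1.9]
opening: 0.0447
gripper_force: 62.1
```

```bash
python3 -m handwheel '[[[0,0,0],[0,0,0.4],0.4],[[0,0,0],[0,0,0.4],0.4],[[0,0,0],[0,0,0.2],0.4],[[0,0,0],[0,0,0],0.4],[[0,0,0],[0,0,0],0.4]]'|grep -E "pos|force"; python3 -m handwheel '[[[0,0,0],[0,0,0],0.4]]'|grep -E "pos|force"
```

```text
tcp_pos: [0.6228, -0.2673, 0.1228]
force: [0.1, -1.1, -2.5]
gripper_force: 62.1
tcp_pos: [0.6234, -0.2675, 0.1235]
force: [0.0, 0.2, -2.3]
gripper_force: 62.1
```

```bash
python3 -m handwheel '[[[0,0,0],[0,0,0.2],0.4],[[0,0,0],[0,0,0.15],0.4],[[0,0,0],[0,0,0],0.4],[[0,0,0],[0,0,0],0.4]]'|grep -E "pos|force"; python3 -m handwheel '[[[0,0,0],[0,0,0.1],0.4],[[0,0,0],[0,0,0.05],0.4],[[0,0,0],[0,0,0],0.4]]'|grep -E "pos|force";python3 -m handwheel '[[[0,0,0],[0,0,0.05],0.4],[[0,0,0],[0,0,0],0.4]]'|grep -E "pos|force"; python3 -m handwheel '[[[0,0,0],[0,0,0.04],0.4],[[0,0,0],[0,0,0],0.4]]'|grep -E "pos|force"
```

```text
tcp_pos: [0.6225, -0.267, 0.1117]
force: [0.3, -0.5, -3.3]
gripper_force: 62.1
tcp_pos: [0.6227, -0.2671, 0.1072]
force: [-0.5, -0.2, -2.5]
gripper_force: 62.1
tcp_pos: [0.6228, -0.2672, 0.1059]
force: [-0.1, -1.1, -2.5]
gripper_force: 62.1
tcp_pos: [0.6232, -0.2673, 0.1053]
force: [-0.9, -0.1, -0.6]
gripper_force: 62.3
```

```bash
python3 -m handwheel '[[[0,0,0],[0,0,0.03],0.4],[[0,0,0],[0,0,0],0.4]]'|grep -E "pos|force";  python3 -m handwheel '[[[0,0,0],[0,0,0.03],0.4],[[0,0,0],[0,0,0],0.4]]'|grep -E "pos|force"
```

```text
tcp_pos: [0.6234, -0.2674, 0.1052]
force: [-0.9, 0.7, 3.8]
gripper_force: 62.9
tcp_pos: [0.6236, -0.2675, 0.1052]
force: [-2.0, 0.6, 8.0]
gripper_force: 63.3
```

```bash
python3 -m handwheel '[[[0,0,0],[0,0,0],0.6],[[0,0,0],[0,0,0],0.7],[[0,0,0],[0,0,0],0.75],[[0,0,0],[0,0,-0.3],0.75],[[0,0,0],[0,0,-0.8],0.8],[[0,0,0],[0,0,-0.8],0.9],[[0,0,0],[0,0,0],1]]'|grep -E "pos|force";  python3 -m handwheel '[[[0,0,0],[0.72,-0.566,0],1],[[0,0,0],[0.72,-0.566,0],1],[[0,0,0],[0.72,-0.566,0],1],[[0,0,0],[0.72,-0.566,0],1],[[0,0,0],[0.72,-0.566,0],1],[[0,0,0],[0.72,-0.566,0],1],[[0,0,0],[0.72,-0.566,0],1],[[0,0,0],[0,0,0.2],1],[[0,0,0],[0,0,0],1],[[0,0,0],[0,0,0],1],[[0,0,0],[0,0,0],1]]'; python3 bore.py .032 .036 pics/b62.png
```

```text
tcp_pos: [0.6256, -0.2683, 0.1658]
force: [0.8, -0.3, 0.5]
gripper_force: 0.0
time: 23.67
tcp_pos: [0.4725, -0.3855, 0.1542]
tcp_rot: [-0.001, 3.141, 0.0]
force: [0.9, 0.7, 0.6]
opening: 0.0859
gripper_force: 0.0
pred [261.1938 210.5749] exp diam px 52.962405443894646 got [259.2956 210.5468] [49.3396 53.7956]
XYZ [ 0.472 -0.385  0.032] top-view tri -> [-0.0005  0.0005 -0.1222]
[ 0.4725 -0.3855  0.1542]
```

```bash
python3 -m handwheel '[[[0,0,0],[0.01,0.015,0.4],1],[[0,0,0],[0,0,0.5],1],[[0,0,0],[0,0,0.5],1],[[0,0,0],[0,0,0.3],1],[[0,0,0],[0,0,0],1],[[0,0,0],[0,0,0],1],[[0,0,0],[0,0,0],1]]'; python3 bore.py .032 .036 pics/b62b.png
```

```text
time: 24.3
tcp_pos: [0.4721, -0.3856, 0.1038]
tcp_rot: [0.0, 3.141, -0.001]
force: [0.9, -0.8, 0.4]
opening: 0.0852
gripper_force: 0.0
pred [262.4077 246.4019] exp diam px 67.9552590001467 got [259.894  246.2241] [61.5245 69.9468]
XYZ [ 0.4719 -0.385   0.032 ] top-view tri -> [-0.0002  0.0006 -0.0718]
[ 0.4721 -0.3856  0.1038]
```

```bash
python3 -m handwheel '[[[0,0,0],[0,0.02,0.2],1],[[0,0,0],[0,0,0.115],1],[[0,0,0],[0,0,0],0.9],[[0,0,0],[0,0,0],0.9]]' | grep -E "pos|force";  python3 -m handwheel '[[[0,0,0],[0,0,0],0.65],[[0,0,0],[0,0,0],0.5],[[0,0,0],[0,0,0],0.5],[[0,0,0],[0,0,0],0.5],[[0,0,0],[0,0,0],0.5]]' 70
```

```text
tcp_pos: [0.4711, -0.3848, 0.0934]
force: [-0.4, 0.5, 0.0]
gripper_force: 0.0
time: 25.1
tcp_pos: [0.4715, -0.3852, 0.0945]
tcp_rot: [0.001, 3.141, -0.001]
force: [-1.2, 0.8, 4.9]
opening: 0.0546
gripper_force: 72.8
```

```bash
python3 -m handwheel '[[[0,0,0],[0,0,-0.1],0.5],[[0,0,0],[0,0,-0.3],0.5],[[0,0,0],[0,0,-0.8],0.5],[[0,0,0],[0,0,-0.9],0.5],[[0,0,0],[0,0,-0.9],0.5],[[0,0,0],[0,0,-0.4],0.5],[[0,0,0],[0,0,0],0.5]]'; python3 -m handwheel '[[[0,0,0],[0,0.934,0],0.5],[[0,0,0],[0,0.934,0],0.5],[[0,0,0],[0,0.934,0],0.5],[[0,0,0],[0,0.934,0],0.5],[[0,0,0],[0,0.934,0],0.5],[[0,0,0],[0,0.934,0],0.5],[[0,0,0],[0,0.934,0],0.5],[[0,0,0],[0,0.934,0],0.5],[[0,0,0],[0,0.934,0],0.5],[[0,0,0],[0,0.934,0],0.5],[[0,0,0],[0,0.934,0],0.5],[[0,0,0],[0,0.934,0],0.5]]'; python3 -m handwheel '[[[0,0,0],[0,0,0.5],0.5],[[0,0,0],[0,0,0.5],0.5],[[0,0,0],[0,0,0.5],0.5],[[0,0,0],[0,0,0.5],0.5],[[0,0,0],[0,0,0],0.5],[[0,0,0],[0,0,0],0.5],[[0,0,0],[0,0,0],0.5]]'
```

```text
time: 25.68
tcp_pos: [0.4729, -0.3862, 0.1995]
tcp_rot: [0.001, 3.136, -0.007]
force: [0.3, -0.9, -3.5]
opening: 0.0544
gripper_force: 74.8
time: 26.68
tcp_pos: [0.4703, -0.0472, 0.1945]
tcp_rot: [-0.001, -3.139, -0.001]
force: [-0.2, -0.7, -3.2]
opening: 0.0539
gripper_force: 74.9
time: 27.27
tcp_pos: [0.4714, -0.0487, 0.1357]
tcp_rot: [-0.001, -3.141, -0.0]
force: [0.3, -0.4, -3.3]
opening: 0.0545
gripper_force: 75.1
```

```bash
python3 -m handwheel '[[[0,0,0],[0,0,0.3],0.5],[[0,0,0],[0,0,0.3],0.5],[[0,0,0],[0,0,0.1],0.5],[[0,0,0],[0,0,0],0.5],[[0,0,0],[0,0,0],0.5]]'|grep -E "pos|force"; python3 -m handwheel '[[[0,0,0],[0,0,0.12],0.5],[[0,0,0],[0,0,0.1],0.5],[[0,0,0],[0,0,0],0.5],[[0,0,0],[0,0,0],0.5]]'|grep -E "pos|force"; python3 -m handwheel '[[[0,0,0],[0,0,0.06],0.5],[[0,0,0],[0,0,0],0.5],[[0,0,0],[0,0,0],0.5]]'|grep -E "pos|force"
```

```text
tcp_pos: [0.4712, -0.0487, 0.1144]
force: [0.1, 1.0, -2.7]
gripper_force: 75.1
tcp_pos: [0.4714, -0.0487, 0.1079]
force: [0.1, -0.4, -3.1]
gripper_force: 75.1
tcp_pos: [0.4715, -0.0487, 0.1063]
force: [0.9, -0.7, -3.6]
gripper_force: 75.1
```

```bash
for k in 1; do python3 -m handwheel '[[[0,0,0],[0,0,0.04],0.5],[[0,0,0],[0,0,0],0.5]]'|grep -E "pos|force";  python3 -m handwheel '[[[0,0,0],[0,0,0.03],0.5],[[0,0,0],[0,0,0],0.5]]'|grep -E "pos|force"; python3 -m handwheel '[[[0,0,0],[0,0,0.03],0.5],[[0,0,0],[0,0,0],0.5]]'|grep -E "pos|force"; done
```

```text
tcp_pos: [0.4716, -0.0487, 0.105]
force: [-0.5, -0.7, -3.9]
gripper_force: 75.1
tcp_pos: [0.4717, -0.0487, 0.1045]
force: [-0.4, 0.4, 1.0]
gripper_force: 75.7
tcp_pos: [0.4718, -0.0487, 0.1045]
force: [-2.4, -0.9, 8.8]
gripper_force: 76.6
```

Seated at the predicted height. I'll release, retreat up and back, and check all four.

```bash
python3 -m handwheel '[[[0,0,0],[0,0,0],0.7],[[0,0,0],[0,0,0],0.85],[[0,0,0],[0,0,0],0.9],[[0,0,0],[0,0,0],0.9],[[0,0,0],[0,0,-0.3],0.9],[[0,0,0],[0,0,-0.8],0.9],[[0,0,0],[0,0,-1],0.9],[[0,0,0],[0,0,-1],0.9],[[0,0,0],[0,0,-1],0.9],[[0,0,0],[0,0,-1],0.9],[[0,0,0],[0.8,0,-0.3],0.9],[[0,0,0],[0.8,0,0],0.9]]'; python3 -m handwheel '[[[0,0,0],[0.8,0,0],0.9],[[0,0,0],[0.8,0,0],0.9],[[0,0,0],[0.5,0,0],0.9],[[0,0,0],[0,0,0],0.9],[[0,0,0],[0,0,0],0.9]]'|grep -E "pos|force"
python3 - <<'E'
from h import *
i=get_image('side')[:,:,::-1];t=get_image('top')[:,:,::-1]
cv2.imwrite('pics/end.png',np.hstack([cv2.resize(i[150:280,140:340],(480,312),interpolation=2),cv2.resize(t[125:265,160:305],(320,312),interpolation=2)]))
E
```

```text
time: 29.77
tcp_pos: [0.4261, -0.0489, 0.2691]
tcp_rot: [0.0, 3.134, -0.001]
force: [-0.4, -0.2, -0.2]
opening: 0.0768
gripper_force: 0.0
tcp_pos: [0.3603, -0.0486, 0.2659]
force: [0.9, 0.2, 0.6]
gripper_force: 0.0
```

View pics/end.png

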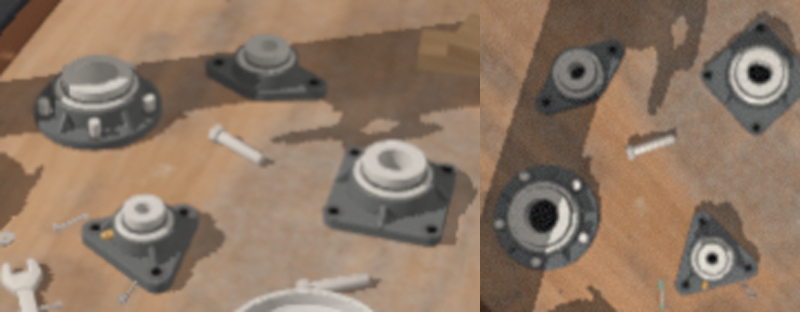

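All four sit level and concentric in their own rings, and the robot is clear.

```bash
python3 -c "from station import *; print(job_done())"
```

```text
the job is handed in; nothing more can be done
None
```

All four bearings went from the top of the stack down into their own housings, each released only once it was down in its ring; they look fully home and level in the final pictures, and the job was handed in at about 30 s of robot time.

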